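# Close the plaster mould and pin the clamp stop

### The arm

A 6-joint arm with a two-finger parallel gripper is mounted at the origin on the work surface. World frame = base frame: x ahead of the robot, y to its left, z up, the work surface at z = 0. Lengths are in mm, angles in degrees, forces in N, time in s.
With the tool pointing down it reaches from about 300 to 850 mm from the base axis. Payload 4.2 kg.
Tool frame: the origin (TCP) lies midway between the tips of the shut fingers; the grasp point (between the pads) lies pinch_z behind it (pinch_z is the distance from the TCP to the grasp point, in mm); z points along the fingers, y is the line along which they close (so a half turn about z gives the same grasp; the last joint's range is limited). The gripper opens to 91 mm and grips with 3 to 60 N. Pads are 32 mm wide; open, the fingers measure 118 mm over their backs; the gripper's body (76 mm by 178 mm) begins 60 mm behind the grasp point.
Start: joints at [73.568, 18.312, 89.639, -0, 72.044, -1.146], TCP at [151.598, 554.672, 213.976] pointing down, gripper open.
Joint ranges: [-177.97, 177.97], [-48.28, 115.42], [12.27, 149.76], [-77.06, 257.06], [2.81, 150.46], [-146.56, 146.56]. Speed limits (degrees/s): [147.25, 147.25, 180, 180, 180, 180].

### API

Orientations are given as [roll, pitch, yaw] about the fixed x, y, z axes, in that order (R = Rz(yaw) Ry(pitch) Rx(roll)).
In Python, from workcell import state, grab_frame, job_done, masks_of, landmark_of, pinch_z gives the robot as it stands. The module is installed in compiled form; this text tells all that it offers.
- The arm moves only by the tool move_arm, never from a script. Its argument "plan" is a list of rows, each an object of numbers: "x", "y", "z": the shift along the tool's x, y, z in mm; "rx", "ry", "rz": the turn, a rotation vector about the tool's x, y, z in rad. A call has 1 to 10 rows; each row shifts and turns the commanded pose from where the row before left it, along the tool's axes as they then stand; what a row does not reach is not made up. A row lasts 1/10 s, in which the tool goes at most 50 mm and 8.59 degrees, less where a joint would pass 70% of its speed; a pose out of reach is approached as far as the arm can. A call is refused whole if a number of a shift passes 50 or a number of a turn 0.15, either way. A call with a gripper value outside its range is refused whole. "grip" is the opening, from 0 (shut) to 1 (fully open), set as the call begins (left out, the last holds). The fingers move at their own pace and stop on an object; "squeeze" is the grip in N (left out, the last holds). Time passes only in rows, so rows that do not move let the fingers close. It gives the time, the measured TCP pose, the force, the opening and the grip force at its end, in the units of the state.
- state(): the state, without advancing time (a new reading comes with each control period).
- grab_frame(name): name is "scene" or "top"; returns a dict with "img" (420x560x3 uint8, red, green, blue), "z_map" (420x560 float32, mm along the optical axis (not along the pixel's ray), 0 where there is no reading), "fx", "fy", "cx", "cy" (pixels), "rvec" (rotation vector, rad) and "tvec" (3), from world to camera coordinates, as OpenCV has them. Camera axes: x right, y down, z forward; pixel columns grow to the right and rows downward; lengths in mm; the calibration is good to about 2 mm. A picture is of the moment at which its call begins.
- job_done(): hands the job in; it is judged then, once.
Trained networks look in the newest picture that a camera, given by its name, has taken for a name from the list of things; names that differ only in an ending like _2 or _b are one class to them, and where a whole thing is asked for, a point or a joint stands for the part that bears it (a point fixed in the world has none). Each returns a list of dicts, best first, with "p" (0 to 1); they miss things now and then, are a little off and sometimes report something else, mostly with a low value. They report only what shows in the picture. A call takes as long as a camera call. They do not tell look-alikes from the thing itself.
- masks_of(camera, label): "pixels" (420x560 bool, what is visible of it) and "box" ([centre column, centre row, width, height] in pixels, round what is visible of it).
- landmark_of(camera, label): "point" ([column, row] in pixels: a listed point, or the origin of a listed thing).
The state is a dict: "time_s": time; "qpos": joint angles; "qvel": joint speeds; "effort": joint torques, N m; "ee_pos": TCP position; "ee_rot": TCP orientation; "force": force on the tool from outside, world axes, zero at the start; "torque": the same for the moment, N m; "gripper_width": finger opening in mm; "gripper_force": force on a finger pad.
Only numpy, scipy, OpenCV 4.12 (cv2) and the standard library are available. Lean on these libraries where they do the work, as an engineer would, in place of code of your own. Each camera call takes 0.05 s, during which the arm holds its last target. There are 200 camera calls.

### The job

Close the two-part plaster mould in the clamping frame: push the sliding jaw by its wooden handle until the two halves are pressed firmly together and against the frame's fixed end, and keep that push on for a moment. Then, leaving the jaw shut, pull up the spring-loaded lock plunger on the stop behind the jaw, slide the stop one hole along towards the jaw, and let the pin go fully home in that hole. Finish holding: still grip the plunger's knob with the pin fully down, do not let go, and leave the other things on the bench where they are.

Things in the scene. Friction and masses are not known exactly. Their poses are not given: they have to be found in the camera images.
- frame: Grey base plate of the mould clamp, 150 (x) x 370 (y) x 12 mm, fixed to the bench; origin at bench level, z up. Everything slides along its y axis, closing towards +y. The fixed end plate's inner face is at y = +110 mm (120 wide, top 90 mm above the bench). The stop's pin, the jaw and the index bar are on the line x = 0; the pin starts in the hole at y = -88 mm.
- jaw_handle: Upright wooden handle block on the sliding jaw, 44 (frame x) x 18 (frame y) x 50 mm high; origin at its centre, 112 mm above the bench, axes as the frame's. Rigid with the jaw, a dark steel plate 110 wide, 24 thick in y, 87 mm high, centred under it.
- jaw (a joint): Travel of the sliding jaw along the frame's +y, m: 0 fully open (handle centre at frame y = -38 mm), 0.040 when both halves are tight against the fixed end (handle at +2 mm). Starts between 0 and 0.012, stays where it is left. Sliding it takes about 2 N, up to 11 N with both halves moving; firmly shut means about 20 N at the handle.
- mould_end: White plaster mould half, 110 (its x) x 48 (its y) x 70 mm high, 0.42 kg, loose on the base plate next to the fixed end. Origin at the centre of its underside (12 mm above the bench); axes nearly the frame's.
- mould_near: The other plaster half, same size and origin, between mould_end and the jaw. Closed, the two origins lie 48 mm apart.
- stop (a joint): Travel of the stop along the frame's +y, m: 0 at the starting hole, 0.040 at the next hole towards the jaw, 3 mm behind the shut jaw (it cannot pass the jaw). A steel saddle on the index bar, 70 x 70 mm, top 60 mm above the bench, with a 26 mm round boss up to 84 mm; the plunger stands in its middle. Friction about 1.5 N.
- plunger (a joint): Lift of the spring-loaded lock plunger, m: 0 pin fully home, 0.022 upper limit. The 10 mm round-nosed pin reaches 14 mm into the 14 mm square hole (2 mm of play either side), so it clears the bar above 0.014. The spring pushes down with about 5 N when home, 8 N when lifted.
- plunger_knob: Black round knob on top of the plunger, 32 mm diameter, 26 mm high, upright axis; origin at its centre, 113 mm above the bench with the pin home. Gripped across its diameter and pulled up, it lifts the pin; moved sideways, it takes the stop along.
- hole_next (a point): Mouth of the hole that the pin must go into, at frame x = 0, y = -48 mm, in the top of the aluminium index bar (36 wide, top 37 mm above the bench, from y = -210 to -12 mm, square holes at y = -168, -128, -88 and -48 mm). With the pin home there, the knob's centre is 76 mm above this point.
- wedge: Bystander: small wooden wedge block 18 x 45 x 12 mm lying on the base plate beside the bar; origin under its centre.
- mould_spare: Bystander: smaller plaster mould half 85 x 40 x 55 mm on the bench beyond the frame; origin under its centre.
- bowl: Bystander: white plastic bowl, 120 mm across, 55 mm high, beyond the frame; origin under its centre.
- brush: Bystander: brush with a wooden handle lying beyond the frame.
- jar: Bystander: amber glass jar, 56 mm diameter, 85 mm high, on the robot's side of the frame; origin under its centre.
- wrench: Bystander: steel wrench lying flat on the robot's side of the frame.
Things that resemble listed ones, but are neither listed nor needed, are in the scene too. What is shaped like the mould_end but black or turquoise is not meant.

How it is judged (in metres and radians):
On the way, in this order (a step that is already met when the one before it is completed fails the run):
1. the jaw is shut and the halves are pressed together with more than 4 N for 0.1 s (value of joint jaw above 0.0375 m and distance between mould_near and mould_end below 0.051 m and contact force between mould_near and mould_end above 4 N), for 0.1 s.
2. the plunger is pulled up clear of the hole (more than 13 mm), the jaw still shut (value of joint plunger above 0.013 m and value of joint jaw above 0.0375 m), for 0.1 s.
3. the stop is at the next hole and the pin is home (value of joint stop between 0.0365 and 0.0435 m and value of joint plunger below 0.003 m), for 0.2 s.
At the end, for the whole second after the job is handed in: The jaw is shut (within 2.5 mm) on the closed mould (origins of the halves under 51 mm apart), the stop is at the next hole (0.040 m, within 3.5 mm) and at rest, the pin is home (lift under 3 mm), and the fingers still hold the knob (more than 3 N) (all of step 3 and value of joint jaw above 0.0375 m and distance between mould_near and mould_end below 0.051 m and contact force between the fingers and plunger_knob above 3 N and velocity of joint stop between -0.01 and 0.01 m/s); the arm keeps its last pose, push and grip.
It fails at once if a mould half is tipped (angle between any of mould_near, mould_end's own z axis and vertical above 0.2 rad).
It fails at once if a bystander is pushed more than 30 mm from its place (distance of any of wedge, mould_spare, bowl, brush, jar, wrench from where it was at the start of the episode above 0.03 m).
It also fails if it takes over 48 s, if anything falls off the work surface, if the arm or the gripper's body presses on something with over 40 N, if the wrist force passes 120 N, or if a joint passes its speed limit or range.

## Working session

There is one attempt and no reset: what is moved stays moved. The work goes in short steps, Python scripts to look and compute and a tool call to move; the robot and the scene stay as the last step left them, time stands still between calls to the robot, and variables do not carry over. Pictures are saved under pics/ and viewed, at most 10 in all, crops included, and the job is handed in when it is done.

Besides the shell and the picture viewer there is one more tool, called after "Emit:" as a command line: name --argument value ..., lists and objects as JSON in quotes. move_arm: Moves the arm, as the interface text tells. Its arguments: {"type":"object","properties":{"plan":{"type":"array","items":{"type":"object","properties":{"x":{"type":"number"},"y":{"type":"number"},"z":{"type":"number"},"rx":{"type":"number"},"ry":{"type":"number"},"rz":{"type":"number"}}}},"grip":{"type":"number"},"squeeze":{"type":"number"}},"required":["plan"]}

```bash
mkdir -p pics; cat > h.py <<'E'
import numpy as np, cv2
from workcell import *
def cam(n):
    f=grab_frame(n); f['R']=cv2.Rodrigues(np.array(f['rvec'],float))[0]; f['t']=np.array(f['tvec'],float).ravel(); return f
def back(f,u,v,z):
    c=np.stack([(u-f['cx'])/f['fx']*z,(v-f['cy'])/f['fy']*z,z],-1); return (c-f['t'])@f['R']
def proj(f,P):
    c=f['R']@np.array(P,float)+f['t']; return np.array([f['fx']*c[0]/c[2]+f['cx'],f['fy']*c[1]/c[2]+f['cy']])
def onz(f,u,v,h):
    o=-f['R'].T@f['t']; d=f['R'].T@np.array([(u-f['cx'])/f['fx'],(v-f['cy'])/f['fy'],1]); return o+d*(h-o[2])/d[2]
def tri(f,a,g,b):
    A=[];r=[]
    rows=[];
    for c,p in((f,a),(g,b)):
        P=np.diag([1,1,1.])@np.c_[c['R'],c['t']]; x=(p[0]-c['cx'])/c['fx'];y=(p[1]-c['cy'])/c['fy']
        rows+=[x*P[2]-P[0],y*P[2]-P[1]]
    M=np.array(rows); return np.linalg.lstsq(M[:,:3],-M[:,3],rcond=None)[0]
E
python3 - <<'E'
from h import *
s=state(); print(s, pinch_z)
F={n:cam(n) for n in('scene','top')}
for n,f in F.items():
    cv2.imwrite(f'pics/{n}0.png',cv2.cvtColor(f['img'],cv2.COLOR_RGB2BGR)); print(n,-f['R'].T@f['t'])
L={}
for o in ['frame','jaw_handle','mould_end','mould_near','plunger_knob','hole_next','stop','jar','wrench','wedge']:
    for n,f in F.items():
        for d in landmark_of(n,o)[:3]: 
            print(o,n,np.round(d['point'],1),round(d['p'],2)); L.setdefault((o,n),d['point'])
    if (o,'top') in L and (o,'scene') in L: print('  tri',tri(F['scene'],L[o,'scene'],F['top'],L[o,'top']).round(1))
E
```

```text
{'time_s': 0.0, 'qpos': array([ 7.35696999e+01,  1.83496909e+01,  8.97077125e+01, -2.57315523e-04,
        7.20433726e+01, -1.14417567e+00]), 'qvel': array([ 0.01876572, -0.02849022,  0.04603191,  0.02253828,  0.09431187,
        0.0835872 ]), 'effort': array([-1.30983532e-03, -4.12462521e+01, -2.31973922e+01,  7.27866800e-02,
        4.56748833e-02, -1.23297837e-04]), 'ee_pos': array([151.43013431, 554.1653847 , 213.13098184]), 'ee_rot': array([-1.79899239e+02, -1.76773126e-03,  1.64713954e+02]), 'force': array([-0.40941493, -0.0309222 ,  0.17553917]), 'torque': array([ 0.00800754,  0.05173408, -0.03536912]), 'gripper_force': 0.0, 'gripper_width': 91.60932789926592} 18.8
scene [1262.42786304  -21.80087424  710.32909501]
top [403.22136572  54.33267155 876.08170409]
frame scene [250.3 247.6] 0.98
frame scene [148.  295.3] 0.26
frame top [302.2 206.3] 0.77
  tri [595.4  -4.7   2.9]
jaw_handle scene [234.9 209.3] 0.58
jaw_handle top [324.7 194.7] 0.76
  tri [587.6 -33.1 116.2]
mould_end scene [283.1 246.5] 0.73
mould_end scene [294.1 179.9] 0.67
mould_end scene [377.3 239.6] 0.6
mould_end top [263.4 194.7] 0.83
mould_end top [155.8 212.7] 0.82
mould_end top [246.5 340.3] 0.8
  tri [618.9  67.1  20.3]
mould_near scene [261.6 244.3] 0.89
mould_near top [292.4 206.5] 0.82
  tri [595.   17.8   9.7]
plunger_knob scene [206.4 204.9] 0.61
plunger_knob scene [282.3 248.9] 0.51
plunger_knob scene [224.5 232.7] 0.21
plunger_knob top [360.7 207.6] 0.63
plunger_knob top [332.3 212.8] 0.45
  tri [561.8 -91.8 113.9]
hole_next scene [224.6 234. ] 0.64
hole_next top [243.7 115.6] 0.38
  tri [716.1  17.7 180.4]Traceback (most recent call last):
  File "<stdin>", line 9, in <module>
ValueError: it knows: bowl, brush, frame, hole_next, jar, jaw_handle, mould_end, mould_near, mould_spare, plunger_knob, wedge, wrench
```

View pics/top0.png

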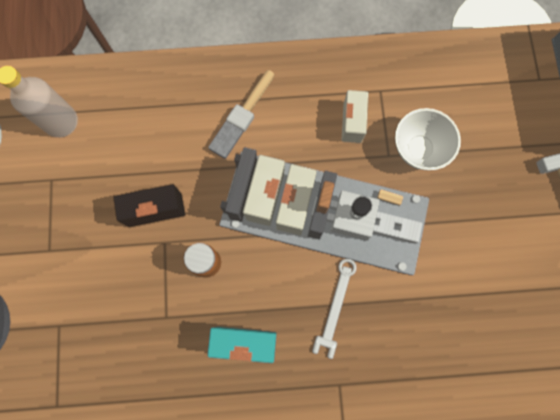

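View pics/scene0.png

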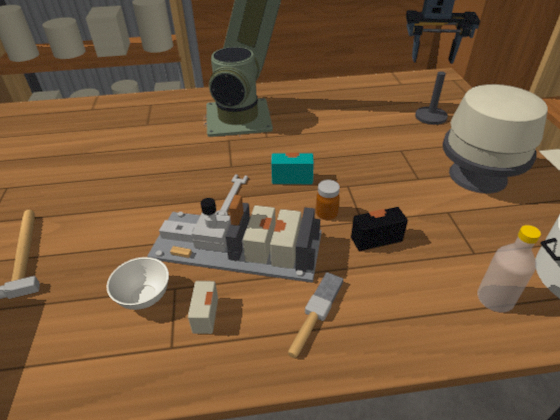

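Top view: the handle is the brown block at (326,194), the knob is black at (361,207), and the cream halves are at (265,188) and (297,195). Look-alikes for the mould are the black block (150,205), the turquoise block (243,345) and the spare (355,117). Nothing else looks like the handle or the knob. Next I'll measure them.

```bash
python3 - <<'E'
from h import *
F={n:cam(n) for n in('scene','top')}
f=F['top']
vv,uu=np.mgrid[0:420,0:560]
for n,g in F.items(): g['P']=back(g,uu.ravel(),vv.ravel(),g['z_map'].ravel().astype(float)).reshape(420,560,3)
# base plate: region footprint
P=f['P']; ok=(f['z_map']>0)&(uu>210)&(uu<440)&(vv>140)&(vv<280)
img=f['img'].astype(int); sat=img.max(2)-img.min(2)
m=ok&(P[...,2]>7)&(sat<40)
m=cv2.morphologyEx(m.astype(np.uint8),cv2.MORPH_OPEN,np.ones((3,3)))
n,lab,st,_=cv2.connectedComponentsWithStats(m); k=1+np.argmax(st[1:,4]); pts=P[lab==k]
low=pts
r=cv2.minAreaRect(low[:,:2].astype(np.float32)); print('allrect',r)
for o in['jaw_handle','plunger_knob','mould_end','mould_near','wedge','wrench','jar']:
  for n,g in F.items():
    for d in masks_of(n,o)[:2]:
        q=g['P'][d['pixels']&(g['z_map']>0)]; h=np.percentile(q[:,2],95)
        t=q[q[:,2]>h-6]; r=cv2.minAreaRect(t[:,:2].astype(np.float32))
        print(o,n,round(d['p'],2),np.round(d['box']),'n',len(q),'toph',h.round(1),'med',np.median(t,0).round(1),'rect',np.round(r[0],1),np.round(r[1],1),round(r[2],1))
c=np.hstack([cv2.resize(f['img'][140:280,215:435],(400,255),interpolation=2),cv2.resize(F['scene']['img'][180:280,150:330],(400,255),interpolation=2)])
cv2.imwrite('pics/crop.png',cv2.cvtColor(c,cv2.COLOR_RGB2BGR))
E
```

```text
allrect ((581.8079833984375, -39.406005859375), (370.7262878417969, 150.44009399414062), 71.21797180175781)
jaw_handle scene 0.68 [237. 227.  29.  63.] n 1100 toph 136.4 med [589.3 -33.8 136.2] rect [585.7 -33.6] [17.6 46.1] 71.6
jaw_handle top 0.65 [240. 113.  64.  86.] n 1626 toph 22.7 med [769.4 115.8  19.7] rect [792.1  99.6] [ 42.4 199.4] 53.8
jaw_handle top 0.61 [322. 205.  32.  73.] n 990 toph 139.2 med [583.4 -30.5 138.1] rect [584.4 -30.9] [18.1 43.6] 71.2
plunger_knob scene 0.69 [209. 208.  19.  21.] n 227 toph 126.7 med [569.7 -92.  125.4] rect [567.6 -92.4] [28.1 28.7] 54.7
plunger_knob top 0.65 [362. 207.  21.  18.] n 347 toph 129.0 med [564.1 -88.7 127. ] rect [564.1 -89.1] [30.1 30.1] 87.0
plunger_knob top 0.19 [323. 210. 212. 128.] n 11734 toph 122.9 med [570.5 -42.5 129.3] rect [573.3 -63.3] [86.5 43.8] 71.3
mould_end scene 0.95 [293. 170.  46.  32.] n 1342 toph 71.1 med [360.  122.4  69.7] rect [356.4 121.5] [108.2  53.4] 81.8
mould_end scene 0.87 [378. 230.  56.  47.] n 1858 toph 71.3 med [614.4 274.7  69.9] rect [610.6 277.1] [ 52.  111.1] 7.3
mould_end top 0.92 [
[... 803 characters left out ...]
18.8] 68.8
wedge top 0.55 [360. 206.  21.  15.] n 285 toph 129.1 med [563.9 -87.6 127.2] rect [564.4 -87.8] [25.7 28.9] 53.7
wrench scene 0.57 [232. 195.  32.  41.] n 346 toph 9.5 med [405.5 -44.3   7. ] rect [452.7 -51.1] [ 67.1 264.5] 81.5
wrench top 0.56 [335. 307.  41.  93.] n 1089 toph 11.0 med [397.1 -39.7   8.4] rect [406.4 -44.5] [ 37.7 178.1] 67.8
wrench top 0.18 [296. 200.  40.  69.] n 1839 toph 85.5 med [596.8  15.2  83.3] rect [598.5  14.9] [ 47.8 110.3] 72.1
jar top 0.68 [204. 259.  35.  40.] n 970 toph 88.4 med [502.9 186.7  86.3] rect [502.6 186.5] [47.4 48.1] 43.4
jar top 0.55 [295. 199.  39.  70.] n 1840 toph 85.5 med [596.6  15.5  83.4] rect [598.7  15.2] [ 47.6 110.4] 72.6
```

View pics/crop.png

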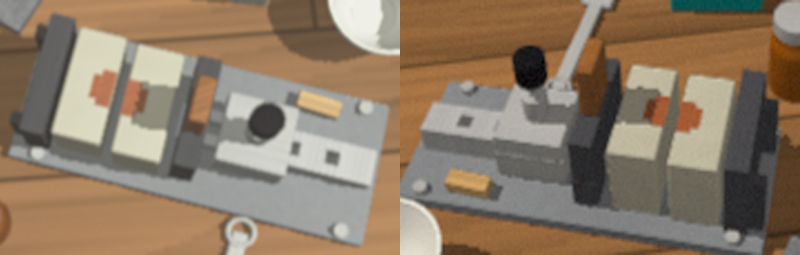

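The crop confirms the choice: the brown handle stands on the dark jaw and the black knob on the steel saddle. The frame's closing direction is about 71.3°, the handle is at (585,-32), and its jaw travel is about 11 mm. The knob is at (566,-90). The tool's y axis nearly lies along closing already, so I'll grip the handle front to back.

Emit:
move_arm --plan '[{"x": -14,"y": -11},{"x": -29,"y": -22.5},{"x": -29,"y": -22.5},{"x": -29,"y": -22.5},{"x": -29,"y": -22.5},{"x": -29,"y": -22.5},{"x": -29,"y": -22.5},{"x": -29,"y": -22.5},{"x": -29,"y": -22.5},{"x": -29,"y": -22.5}]' --grip 0.45

```text
schema error: expected keys x, y, z, rx, ry, rz
```

Emit:
move_arm --plan '[{"x": -29,"y": -22.5},{"x": -29,"y": -22.5},{"x": -29,"y": -22.5},{"x": -29,"y": -22.5},{"x": -29,"y": -22.5},{"x": -29,"y": -22.5},{"x": -29,"y": -22.5},{"x": -29,"y": -22.5},{"x": -29,"y": -22.5},{"rz": 0.059}]'

```text
schema error: expected keys x, y, z, rx, ry, rz
```

Emit:
move_arm --plan '[{"x": -14,"y": -11,"z": 0,"rx": 0,"ry": 0,"rz": 0},{"x": -29,"y": -22.5,"z": 0,"rx": 0,"ry": 0,"rz": 0},{"x": -29,"y": -22.5,"z": 0,"rx": 0,"ry": 0,"rz": 0},{"x": -29,"y": -22.5,"z": 0,"rx": 0,"ry": 0,"rz": 0},{"x": -29,"y": -22.5,"z": 0,"rx": 0,"ry": 0,"rz": 0},{"x": -29,"y": -22.5,"z": 0,"rx": 0,"ry": 0,"rz": 0},{"x": -29,"y": -22.5,"z": 0,"rx": 0,"ry": 0,"rz": 0},{"x": -29,"y": -22.5,"z": 0,"rx": 0,"ry": 0,"rz": 0},{"x": -29,"y": -22.5,"z": 0,"rx": 0,"ry": 0,"rz": 0},{"x": -29,"y": -22.5,"z": 0,"rx": 0,"ry": 0,"rz": 0}]' --grip 0.45

```text
time_s: 2.5
ee_pos: [361.1, 273.8, 214.1]
ee_rot: [-180.0, 0.0, 164.7]
force: [0.3, 0.5, 0.1]
gripper_width: 41.4
gripper_force: 0.0
```

Emit:
move_arm --plan '[{"x": -29,"y": -22.5,"z": 0,"rx": 0,"ry": 0,"rz": 0},{"x": -29,"y": -22.5,"z": 0,"rx": 0,"ry": 0,"rz": 0},{"x": -29,"y": -22.5,"z": 0,"rx": 0,"ry": 0,"rz": 0},{"x": -29,"y": -22.5,"z": 0,"rx": 0,"ry": 0,"rz": 0},{"x": -29,"y": -22.5,"z": 0,"rx": 0,"ry": 0,"rz": 0},{"x": -29,"y": -22.5,"z": 0,"rx": 0,"ry": 0,"rz": 0},{"x": -29,"y": -22.5,"z": 0,"rx": 0,"ry": 0,"rz": 0},{"x": -29,"y": -22.5,"z": 0,"rx": 0,"ry": 0,"rz": 0},{"x": -29,"y": -22.5,"z": 0,"rx": 0,"ry": 0,"rz": 0},{"x": 0,"y": 0,"z": 0,"rx": 0,"ry": 0,"rz": 0.059}]'

```text
time_s: 3.5
ee_pos: [560.7, 7.7, 213.6]
ee_rot: [-179.9, 0.1, 161.0]
force: [-0.1, 1.0, 0.1]
gripper_width: 41.1
gripper_force: 0.0
```

Emit:
move_arm --plan '[{"x": -18,"y": -15,"z": 0,"rx": 0,"ry": 0,"rz": 0},{"x": -18,"y": -15,"z": 0,"rx": 0,"ry": 0,"rz": 0},{"x": 0,"y": 0,"z": 20,"rx": 0,"ry": 0,"rz": 0},{"x": 0,"y": 0,"z": 25,"rx": 0,"ry": 0,"rz": 0},{"x": 0,"y": 0,"z": 20,"rx": 0,"ry": 0,"rz": 0},{"x": 0,"y": 0,"z": 0,"rx": 0,"ry": 0,"rz": 0}]'

```text
time_s: 4.1
ee_pos: [580.7, -28.7, 146.2]
ee_rot: [-179.9, -0.4, 161.3]
force: [-0.8, -0.8, 0.5]
gripper_width: 41.0
gripper_force: 0.0
```

```bash
python3 - <<'E'
from h import *
f=cam('scene');g=cam('top')
c=np.hstack([cv2.resize(g['img'][140:280,215:435],(400,255),interpolation=2),cv2.resize(f['img'][150:280,130:330],(400,255),interpolation=2)])
cv2.imwrite('pics/c2.png',cv2.cvtColor(c,cv2.COLOR_RGB2BGR)); print(state()['ee_pos'])
E
```

```text
[583.20424828 -28.42784364 149.36832042]
```

View pics/c2.png

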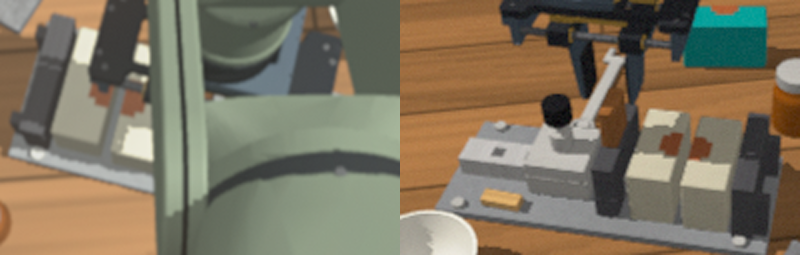

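The scene crop shows the two fingers above and on either side of the brown handle (about (612,90)), with the knob at (557,108) clear. I'll lower and grip.

Emit:
move_arm --plan '[{"x": 0,"y": -2.5,"z": 15,"rx": 0,"ry": 0,"rz": 0},{"x": 0,"y": 0,"z": 20,"rx": 0,"ry": 0,"rz": 0},{"x": 0,"y": 0,"z": 15,"rx": 0,"ry": 0,"rz": 0},{"x": 0,"y": 0,"z": 0,"rx": 0,"ry": 0,"rz": 0}]'

```text
time_s: 4.6
ee_pos: [582.0, -30.4, 98.6]
ee_rot: [-180.0, -0.1, 161.3]
force: [-0.4, -0.3, -0.1]
gripper_width: 40.8
gripper_force: 0.0
```

Emit:
move_arm --plan '[{"x": 0,"y": 0,"z": 0,"rx": 0,"ry": 0,"rz": 0},{"x": 0,"y": 0,"z": 0,"rx": 0,"ry": 0,"rz": 0},{"x": 0,"y": 0,"z": 0,"rx": 0,"ry": 0,"rz": 0},{"x": 0,"y": 0,"z": 0,"rx": 0,"ry": 0,"rz": 0}]' --grip 0.1 --squeeze 20

```text
time_s: 5.0
ee_pos: [583.4, -30.5, 100.2]
ee_rot: [180.0, 0.1, 161.3]
force: [-0.4, -1.4, 4.1]
gripper_width: 18.0
gripper_force: 20.0
```

Emit:
move_arm --plan '[{"x": 0,"y": 3,"z": 0,"rx": 0,"ry": 0,"rz": 0},{"x": 0,"y": 3,"z": 0,"rx": 0,"ry": 0,"rz": 0},{"x": 0,"y": 3,"z": 0,"rx": 0,"ry": 0,"rz": 0},{"x": 0,"y": 3,"z": 0,"rx": 0,"ry": 0,"rz": 0},{"x": 0,"y": 3,"z": 0,"rx": 0,"ry": 0,"rz": 0},{"x": 0,"y": 3,"z": 0,"rx": 0,"ry": 0,"rz": 0},{"x": 0,"y": 3,"z": 0,"rx": 0,"ry": 0,"rz": 0},{"x": 0,"y": 3,"z": 0,"rx": 0,"ry": 0,"rz": 0}]'

```text
time_s: 5.8
ee_pos: [590.7, -8.7, 100.2]
ee_rot: [-179.9, 0.1, 161.3]
force: [-2.4, -7.8, 6.0]
gripper_width: 17.5
gripper_force: 20.0
```

Emit:
move_arm --plan '[{"x": 0,"y": 2,"z": 0,"rx": 0,"ry": 0,"rz": 0},{"x": 0,"y": 2,"z": 0,"rx": 0,"ry": 0,"rz": 0},{"x": 0,"y": 0,"z": 0,"rx": 0,"ry": 0,"rz": 0}]'

```text
time_s: 6.1
ee_pos: [592.0, -5.2, 100.2]
ee_rot: [-179.9, 0.1, 161.3]
force: [-1.5, -6.3, 6.5]
gripper_width: 17.7
gripper_force: 20.0
```

Emit:
move_arm --plan '[{"x": 0,"y": 1.5,"z": 0,"rx": 0,"ry": 0,"rz": 0},{"x": 0,"y": 1.5,"z": 0,"rx": 0,"ry": 0,"rz": 0},{"x": 0,"y": 0,"z": 0,"rx": 0,"ry": 0,"rz": 0}]'

```text
time_s: 6.4
ee_pos: [592.1, -4.6, 100.1]
ee_rot: [-179.6, 0.1, 161.4]
force: [-4.2, -12.5, 7.5]
gripper_width: 18.2
gripper_force: 20.0
```

Emit:
move_arm --plan '[{"x": 0,"y": 1,"z": 0,"rx": 0,"ry": 0,"rz": 0},{"x": 0,"y": 1,"z": 0,"rx": 0,"ry": 0,"rz": 0},{"x": 0,"y": 1,"z": 0,"rx": 0,"ry": 0,"rz": 0},{"x": 0,"y": 0,"z": 0,"rx": 0,"ry": 0,"rz": 0}]' --squeeze 45

```text
time_s: 6.8
ee_pos: [592.1, -4.5, 100.1]
ee_rot: [-179.4, 0.1, 161.4]
force: [-7.5, -22.2, 8.9]
gripper_width: 17.7
gripper_force: 45.1
```

Emit:
move_arm --plan '[{"x": 0,"y": 0.7,"z": 0,"rx": 0,"ry": 0,"rz": 0},{"x": 0,"y": 0,"z": 0,"rx": 0,"ry": 0,"rz": 0},{"x": 0,"y": 0,"z": 0,"rx": 0,"ry": 0,"rz": 0},{"x": 0,"y": 0,"z": 0,"rx": 0,"ry": 0,"rz": 0}]'

```text
time_s: 7.2
ee_pos: [592.1, -4.6, 100.1]
ee_rot: [-179.3, 0.1, 161.4]
force: [-7.5, -24.2, 9.7]
gripper_width: 18.1
gripper_force: 45.1
```

```bash
python3 - <<'E'
from h import *
f=cam('scene')
c=cv2.resize(f['img'][150:280,130:330],(800,520),interpolation=2)
cv2.imwrite('pics/c3.png',cv2.cvtColor(c,cv2.COLOR_RGB2BGR)); print(state()['ee_pos'],state()['force'])
E
```

```text
[592.09455102  -4.57541547 100.11080024] [ -7.70057103 -24.53006355   9.72281476]
```

View pics/c3.png

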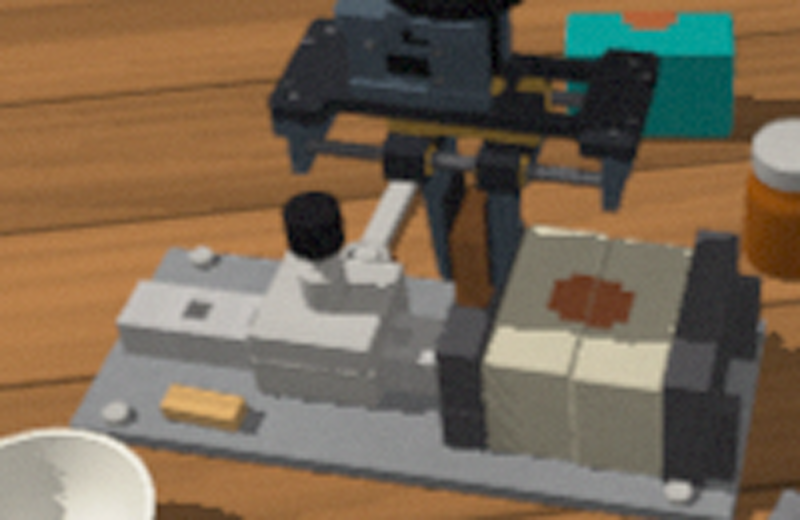

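The halves are closed against the end plate with a tight seam at (575,360), pushed at about 25 N. I'll ease the push, release and go up.

Emit:
move_arm --plan '[{"x": 0,"y": -2,"z": 0,"rx": 0,"ry": 0,"rz": 0},{"x": 0,"y": -1.5,"z": 0,"rx": 0,"ry": 0,"rz": 0},{"x": 0,"y": 0,"z": 0,"rx": 0,"ry": 0,"rz": 0}]'

```text
time_s: 7.55
ee_pos: [592.2, -4.6, 100.2]
ee_rot: [-179.7, 0.1, 161.3]
force: [-4.1, -13.5, 6.1]
gripper_width: 17.8
gripper_force: 45.0
```

Emit:
move_arm --plan '[{"x": 0,"y": 0,"z": 0,"rx": 0,"ry": 0,"rz": 0},{"x": 0,"y": 0,"z": 0,"rx": 0,"ry": 0,"rz": 0},{"x": 0,"y": 0,"z": 0,"rx": 0,"ry": 0,"rz": 0},{"x": 0,"y": 0,"z": -10,"rx": 0,"ry": 0,"rz": 0},{"x": 0,"y": 0,"z": -25,"rx": 0,"ry": 0,"rz": 0},{"x": 0,"y": 0,"z": -25,"rx": 0,"ry": 0,"rz": 0},{"x": 0,"y": 0,"z": 0,"rx": 0,"ry": 0,"rz": 0}]' --grip 0.45

```text
time_s: 8.25
ee_pos: [595.2, -0.3, 163.1]
ee_rot: [179.8, 0.4, 161.4]
force: [0.9, -0.3, -0.5]
gripper_width: 40.8
gripper_force: 0.0
```

Emit:
move_arm --plan '[{"x": -1,"y": -15,"z": 0,"rx": 0,"ry": 0,"rz": 0},{"x": 0,"y": -22,"z": 0,"rx": 0,"ry": 0,"rz": 0},{"x": 0,"y": -22,"z": 0,"rx": 0,"ry": 0,"rz": 0},{"x": 0,"y": -22,"z": 0,"rx": 0,"ry": 0,"rz": 0},{"x": 0,"y": -14,"z": 0,"rx": 0,"ry": 0,"rz": 0},{"x": 0,"y": 0,"z": 0,"rx": 0,"ry": 0,"rz": 0},{"x": 0,"y": 0,"z": 0,"rx": 0,"ry": 0,"rz": 0}]' --grip 0.66

```text
time_s: 8.95
ee_pos: [563.0, -91.0, 158.5]
ee_rot: [180.0, -0.1, 161.3]
force: [-0.1, -0.6, 0.3]
gripper_width: 60.3
gripper_force: 0.0
```

```bash
python3 - <<'E'
from h import *
f=cam('scene');vv,uu=np.mgrid[0:420,0:560]
P=back(f,uu.ravel(),vv.ravel(),f['z_map'].ravel().astype(float)).reshape(420,560,3)
for o in['plunger_knob','jaw_handle','mould_near','mould_end']:
    for d in masks_of('scene',o)[:2]:
        q=P[d['pixels']]; h=np.percentile(q[:,2],95); t=q[q[:,2]>h-6]; r=cv2.minAreaRect(t[:,:2].astype(np.float32)); print(o,d['p'],np.round(d['box']),h,np.median(t,0).round(1),r)
c=cv2.resize(f['img'][150:280,130:330],(800,520),interpolation=2)
cv2.imwrite('pics/c4.png',cv2.cvtColor(c,cv2.COLOR_RGB2BGR)); print(state()['ee_pos'],state()['force'])
E
```

```text
plunger_knob 0.72 [208. 207.  18.  24.] 126.73861093291316 [568.9 -92.  125.1] ((567.666748046875, -91.69680786132812), (28.431001663208008, 28.53651237487793), 36.833736419677734)
jaw_handle 0.6 [250. 228.  24.  66.] 136.96408808284338 [599.8  -7.5 136.3] ((917.96728515625, -20.34907341003418), (25.998205184936523, 688.4365234375), 87.59581756591797)
mould_near 0.57 [268. 236.  31.  55.] 83.44757074716077 [612.3  26.2  81.7] ((904.3232421875, -10.242828369140625), (63.49905014038086, 713.76318359375), 83.0675277709961)
mould_end 0.93 [294. 170.  44.  36.] 71.25185858851978 [360.1 121.7  69.7] ((793.0435791015625, 37.57749938964844), (107.40843200683594, 944.372314453125), 79.17996215820312)
mould_end 0.88 [378. 229.  54.  44.] 71.35915276546514 [614.5 275.3  69.9] ((902.9237060546875, 116.04692077636719), (108.37577056884766, 762.3881225585938), 60.930686950683594)
[563.40822949 -90.27560168 158.85522395] [ 0.33409555 -0.57207078 -0.16492995]
```

View pics/c4.png

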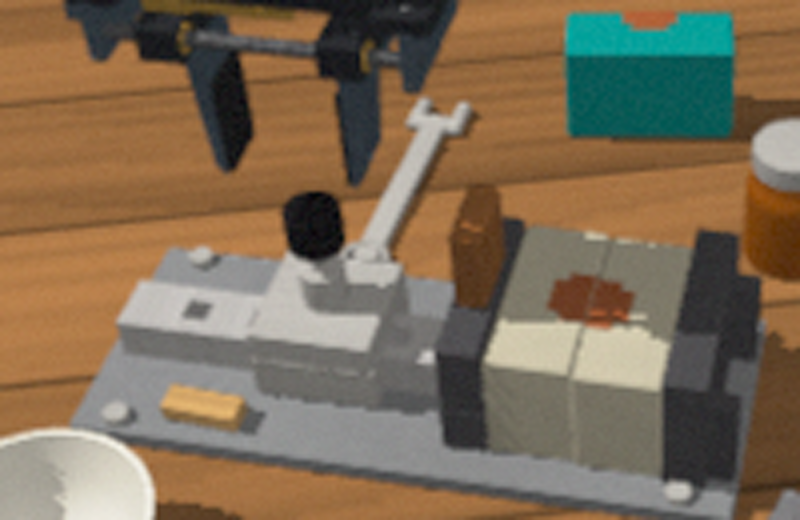

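The jaw stayed shut, and the knob at (313,225) in the crop lies under and between the fingers. I'll descend on it.

Emit:
move_arm --plan '[{"x": -2.5,"y": 0.5,"z": 13,"rx": 0,"ry": 0,"rz": 0},{"x": 0,"y": 0,"z": 20,"rx": 0,"ry": 0,"rz": 0},{"x": 0,"y": 0,"z": 20,"rx": 0,"ry": 0,"rz": 0},{"x": 0,"y": 0,"z": 10,"rx": 0,"ry": 0,"rz": 0},{"x": 0,"y": 0,"z": 0,"rx": 0,"ry": 0,"rz": 0}]'

```text
time_s: 9.7
ee_pos: [564.6, -90.9, 93.9]
ee_rot: [-180.0, -0.2, 161.4]
force: [-0.2, -0.2, 1.0]
gripper_width: 60.3
gripper_force: 0.0
```

Emit:
move_arm --plan '[{"x": 0,"y": 0,"z": 0,"rx": 0,"ry": 0,"rz": 0},{"x": 0,"y": 0,"z": 0,"rx": 0,"ry": 0,"rz": 0},{"x": 0,"y": 0,"z": 0,"rx": 0,"ry": 0,"rz": 0},{"x": 0,"y": 0,"z": 0,"rx": 0,"ry": 0,"rz": 0},{"x": 0,"y": 0,"z": 0,"rx": 0,"ry": 0,"rz": 0}]' --grip 0.2 --squeeze 35

```text
time_s: 10.2
ee_pos: [566.2, -91.4, 96.7]
ee_rot: [180.0, 0.1, 161.3]
force: [-0.3, -0.4, 2.5]
gripper_width: 31.6
gripper_force: 35.0
```

Emit:
move_arm --plan '[{"x": 0,"y": 0,"z": -5,"rx": 0,"ry": 0,"rz": 0},{"x": 0,"y": 0,"z": -5,"rx": 0,"ry": 0,"rz": 0},{"x": 0,"y": 0,"z": -5,"rx": 0,"ry": 0,"rz": 0},{"x": 0,"y": 0,"z": -3.5,"rx": 0,"ry": 0,"rz": 0},{"x": 0,"y": 0,"z": 0,"rx": 0,"ry": 0,"rz": 0},{"x": 0,"y": 0,"z": 0,"rx": 0,"ry": 0,"rz": 0}]'

```text
time_s: 10.8
ee_pos: [566.0, -91.3, 114.3]
ee_rot: [180.0, 0.0, 161.3]
force: [4.1, 0.9, -7.9]
gripper_width: 31.4
gripper_force: 35.0
```

```bash
python3 - <<'E'
from h import *
f=cam('scene'); print(state()['ee_pos'],state()['force'])
c=cv2.resize(f['img'][150:280,130:330],(800,520),interpolation=2)
cv2.imwrite('pics/c5.png',cv2.cvtColor(c,cv2.COLOR_RGB2BGR))
E
```

```text
[566.03003421 -91.34106041 114.2442349 ] [ 5.00072135 -0.53273185 -8.46202474]
```

View pics/c5.png

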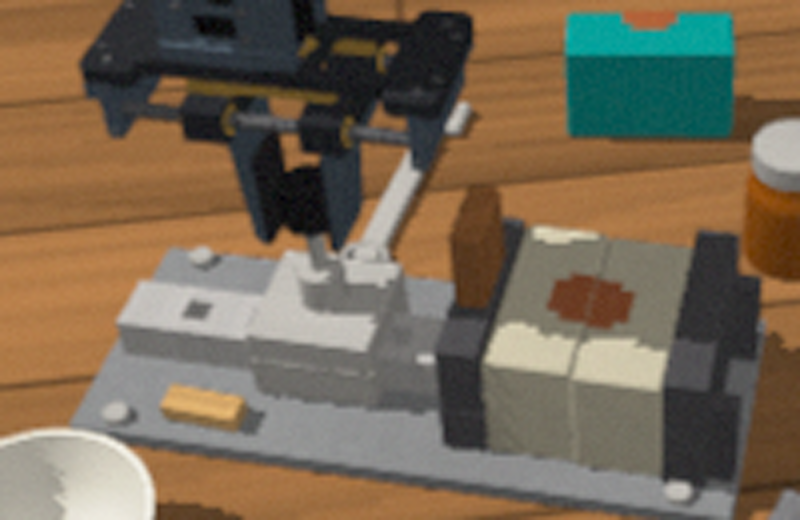

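The knob is up at (305,200) with its shaft showing and a spring force of about 8 N, and the jaw is still shut. I'll slide 40 mm.

Emit:
move_arm --plan '[{"x": 0,"y": 3,"z": 0,"rx": 0,"ry": 0,"rz": 0},{"x": 0,"y": 5,"z": 0,"rx": 0,"ry": 0,"rz": 0},{"x": 0,"y": 6,"z": 0,"rx": 0,"ry": 0,"rz": 0},{"x": 0,"y": 6,"z": 0,"rx": 0,"ry": 0,"rz": 0},{"x": 0,"y": 6,"z": 0,"rx": 0,"ry": 0,"rz": 0},{"x": 0,"y": 6,"z": 0,"rx": 0,"ry": 0,"rz": 0},{"x": 0,"y": 5,"z": 0,"rx": 0,"ry": 0,"rz": 0},{"x": 0,"y": 3,"z": 0,"rx": 0,"ry": 0,"rz": 0},{"x": 0,"y": 0,"z": 0,"rx": 0,"ry": 0,"rz": 0},{"x": 0,"y": 0,"z": 0,"rx": 0,"ry": 0,"rz": 0}]'

```text
time_s: 11.85
ee_pos: [578.9, -53.4, 114.4]
ee_rot: [180.0, 0.0, 161.3]
force: [4.7, -0.2, -7.8]
gripper_width: 31.6
gripper_force: 35.0
```

Emit:
move_arm --plan '[{"x": 0,"y": 0,"z": 4,"rx": 0,"ry": 0,"rz": 0},{"x": 0,"y": 0,"z": 4,"rx": 0,"ry": 0,"rz": 0},{"x": 0,"y": 0,"z": 4,"rx": 0,"ry": 0,"rz": 0},{"x": 0,"y": 0,"z": 4,"rx": 0,"ry": 0,"rz": 0},{"x": 0,"y": 0,"z": 1.5,"rx": 0,"ry": 0,"rz": 0},{"x": 0,"y": 0,"z": 0,"rx": 0,"ry": 0,"rz": 0},{"x": 0,"y": 0,"z": 0,"rx": 0,"ry": 0,"rz": 0}]'

```text
time_s: 12.55
ee_pos: [578.9, -53.4, 97.1]
ee_rot: [180.0, 0.1, 161.3]
force: [5.7, -1.2, -5.6]
gripper_width: 31.1
gripper_force: 35.0
```

Emit:
move_arm --plan '[{"x": 0,"y": 0,"z": 1,"rx": 0,"ry": 0,"rz": 0},{"x": 0,"y": 0,"z": 1,"rx": 0,"ry": 0,"rz": 0},{"x": 0,"y": 0,"z": 0,"rx": 0,"ry": 0,"rz": 0},{"x": 0,"y": 0,"z": 0,"rx": 0,"ry": 0,"rz": 0},{"x": 0,"y": 0,"z": 0,"rx": 0,"ry": 0,"rz": 0}]'

```text
time_s: 13.05
ee_pos: [579.1, -53.4, 96.6]
ee_rot: [180.0, 0.1, 161.3]
force: [1.2, -0.2, 5.0]
gripper_width: 31.3
gripper_force: 35.0
```

```bash
python3 - <<'E'
from h import *
f=cam('scene'); s=state();print(s['ee_pos'],s['force'],s['gripper_force'])
c=cv2.resize(f['img'][150:280,130:330],(800,520),interpolation=2)
cv2.imwrite('pics/c6.png',cv2.cvtColor(c,cv2.COLOR_RGB2BGR))
E
```

```text
[579.02495338 -53.37053734  96.58638718] [2.18952376 0.73108109 5.61314685] 35.00110924243927
```

View pics/c6.png

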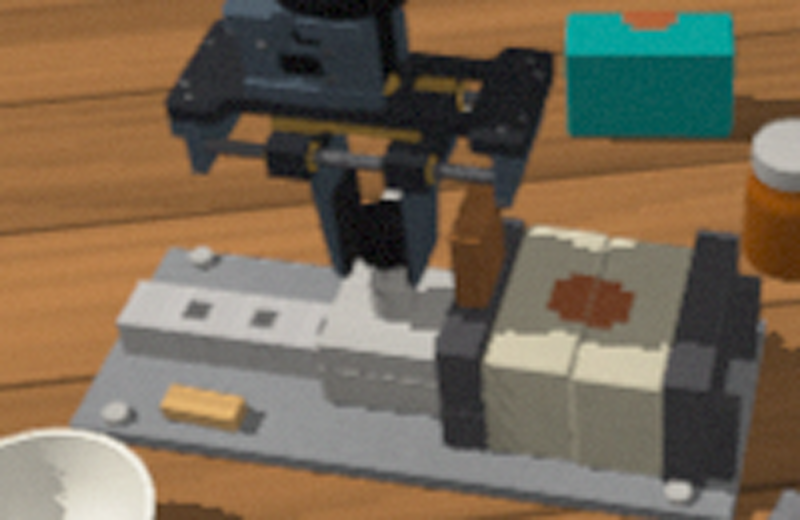

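The pin is seated: the tool height matches the starting home height, and the force has reversed to pushing against a hard stop. The stop sits just behind the shut jaw at (440,340), and the knob is still gripped at 35 N. I'm handing it in.

```bash
python3 -c "
from workcell import *
print(job_done())"
```

```text
the job is handed in; nothing more can be done
None
```

The job is handed in, and the hand-in returned no pass or fail verdict. By the last readings, the mould is shut after a push of about 25 N, the stop has moved 40 mm to the next hole with the pin fully down, the knob is still gripped at 35 N, and no bystander was touched.

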